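# Slide the nail-colour sample saddle onto its rail

### The job

The white saddle-shaped board of nail colour samples stands on the wooden ledge of its display stand. Slide it along the ledge onto the steel rail, without lifting it off the ledge to carry it, so that it ends draped over the rail, hanging still and quite clear of the ledge. Leave the two polish bottles and the pigment pot beside the stand as they are.

Things in the scene. Friction and masses are not known exactly. Their poses are not given: they have to be found in the camera images.
- rail_stand: Display stand, fixed. Origin: centre of its underside on the table; z up; +y runs along the stand from the ledge to the post. White base plate 130 x 325 x 10 mm. Wooden ledge block 120 mm wide, y -155 to -15 mm, top at z 60. At its +y end a wooden post (y 135 to 149 mm, 30 mm wide, 180 mm tall) carries the rail. Between ledge and post there is only the base plate under the rail.
- rail_top (a point): Point on top of the rail, midway between ledge and post: stand frame (0, 60, 162) mm; axes as the stand's. The rail is a level round steel bar, diameter 20 mm, along y at x 0, axis at z 152. Its free end is at y -35 mm, over the ledge, tapered to full thickness by y -22; a 32 mm collar at y 131 mm holds it at the post.
- ledge_top (a point): Centre of the ledge's top face: stand frame (0, -85, 60) mm; axes as the stand's. The board starts standing on the ledge, tunnel roughly along the rail (within 10 degrees), its middle within 15 mm of the rail's line, all of it short of the rail's free end.
- sample_board: Loose rigid white plastic board bent to an upside-down U, coloured nail tips on both flaps, grey hems; about 0.12 kg. 74 mm wide in x (77 at the hems), 70 long in y, 115 high. Origin: centre of its underside, between the flaps; z up; y along the open tunnel under it. Walls 5 mm; flaps at x -37 to -32 and 32 to 37 mm, straight up to z 78, then a half-round crown, inner radius 32 mm.
- board_crown (a point): Underside of the board's crown, midway along it: board frame (0, 0, 110) mm; axes as the board's. While the board stands on the ledge this is 8 mm higher than the rail's top, so the board passes over the rail as it slides along, and drops those 8 mm onto the rail when it leaves the ledge.
- red_polish: Red polish bottle with black cap, 27 x 34 x 74 mm, standing loose on the table on the stand's +x side. Origin: centre of its underside. Bystander.
- blue_polish: Blue polish bottle with light cap, 27 x 34 x 88 mm, standing loose on the table on the stand's +x side. Origin: centre of its underside. Bystander.
- pigment_pot: Low pigment pot with black lid and a white label on it, 32 mm in diameter, 23 mm high, loose on the table on the stand's -x side. Origin: centre of its underside. Bystander.
Mind the look-alikes: they are no part of the job. What is meant by the sample_board is not black, orange or yellow, and is the larger of those in its own colour.

How it is judged:
By the outcome, as a careful person would: the job done as asked, in the order asked, and still so for the second after the job is handed in, with the robot touching nothing.
It also fails if it takes over 38 s, if anything falls off the work surface, if the arm or the gripper's body presses on something with over 40 N, if the wrist force passes 120 N, or if a joint passes its speed limit or range.

### The arm

A 6-joint arm with a two-finger parallel gripper is mounted at the origin on a cart in front of the work surface, level with it; the furniture and walls round the work are solid. World frame = base frame: x ahead of the robot, y to its left, z up, the work surface at z = 0. Lengths are in mm, angles in rad, forces in N, time in s.
With the tool pointing down it reaches from about 275 to 750 mm from the base axis. Payload 10.2 kg.
Tool frame: the origin (TCP) lies at the centre of the arm's flange, where the gripper is bolted on; the fingertips stand 173 mm ahead of it and the grasp point (between the pads) lies 155 mm ahead of it (hold_point_z is the distance from the TCP to the grasp point, in mm); z points along the fingers, y is the line along which they close (so a half turn about z gives the same grasp; the last joint's range is limited). The gripper opens to 85 mm and grips with 20 to 120 N. Pads are 22 mm wide; open, the fingers measure 114 mm over their backs; the gripper's body (76 mm by 85 mm) begins 54 mm behind the grasp point. The pads swing forward as they close: fully open they stand 13 mm farther back than shut.
Start: joints at [1.058, 0.313, 1.498, -0, 1.331, -0.223], TCP at [150.038, 503.111, 404.694] pointing down, gripper open.
Joint ranges: [-2.94, 2.94], [-0.97, 2.17], [0.19, 2.56], [-1.23, 4.37], [0.02, 3.11], [-2.88, 2.88]. Speed limits (rad/s): [2.39, 2.39, 3.01, 3.14, 3.14, 3.14].

### API

Orientations are given as a unit quaternion [w, x, y, z].
In Python, from station import * gives the robot as it stands. The module is installed in compiled form; this text tells all that it offers.
- The arm moves only by the tool arm_command, never from a script. Its argument "moves" is a list that holds one entry, the list of rows, each a list of 7 numbers: the shift along the world's x, y, z in m, then the turn, a rotation vector about the world's x, y, z in degrees, then the opening, from 0 (shut) to 1 (fully open). A call has 1 to 10 rows; each row is the pose to reach, as a shift and turn from the pose commanded when the call began; what a row does not reach only later rows make up. A row lasts 1/10 s, in which the tool goes at most 50 mm and 8.59 degrees, less where a joint would pass 70% of its speed; a pose out of reach is approached as far as the arm can. A call with a gripper value outside its range is refused whole. The fingers move at their own pace and stop on an object; "force" is the grip in N (left out, the last holds). Time passes only in rows, so rows that repeat a pose let the fingers close. It gives the time, the measured TCP pose, the force, the opening and the grip force at its end, in the units of the state.
- observe(): the state, without advancing time (a new reading comes with each control period).
- snapshot(name): name is "scene" or "top"; returns the picture (400x640x3 uint8, blue, green, red); there is no depth.
- get_calibration(name): a dict with "fovy" (degrees; the focal length in pixels is half the picture's height over the tangent of half this angle, whatever the lens; pixels are square), "cx", "cy" (the principal point, pixels), "dist_coeffs" ([k1, k2, p1, p2, k3] as OpenCV has them; the pictures are not rectified), "R" (3x3) and "t" (3): a world point X has camera coordinates R X + t. Camera axes: x right, y down, z forward; pixel columns grow to the right and rows downward; lengths in mm; the calibration is good to about 2 mm. A picture is of the moment at which its call begins. get_calibration takes no time and is no camera call.
- finish_job(): hands the job in; it is judged then, once.
The state is a dict: "time": time; "joints": joint angles; "qvel": joint speeds; "tau": joint torques, N m; "eef_pos": TCP position; "ee_rot": TCP orientation; "contact_force": force on the tool from outside, world axes, zero at the start; "wrist_torque": the same for the moment, N m; "opening": finger opening in mm; "finger_force": force on a finger pad.
Only numpy, scipy, OpenCV 4.12 (cv2) and the standard library are available. Lean on these libraries where they do the work, as an engineer would, in place of code of your own. Each camera call takes 0.05 s, during which the arm holds its last target. There are 200 camera calls.

## Working session

There is one attempt and no reset: what is moved stays moved. The work goes in short steps, Python scripts to look and compute and a tool call to move; the robot and the scene stay as the last step left them, time stands still between calls to the robot, and variables do not carry over. Pictures are saved under pics/ and viewed, at most 10 in all, crops included, and the job is handed in when it is done.

Besides the shell and the picture viewer there is one more tool, called after "Call:" by a JSON object that holds its "op" and its "data". arm_command: Moves the arm, as the interface text tells. Its arguments: {"type":"object","properties":{"moves":{"type":"array"},"force":{"type":"number"}},"required":["moves"]}

```bash
mkdir -p pics; python3 - <<'E'
from station import *
import cv2,numpy as np
for n in("scene","top"):
    cv2.imwrite(f"pics/{n}0.png",snapshot(n)); c=get_calibration(n); print(n,{k:np.round(v,3).tolist() for k,v in c.items()})
print(observe())
E
```

```text
scene {'fovy': 49.078, 'cx': 323.496, 'cy': 205.273, 'dist_coeffs': [0.006, 0.0, 0.0, 0.0, 0.0], 'R': [[-0.811, -0.585, -0.006], [-0.446, 0.626, -0.64], [0.378, -0.517, -0.768]], 't': [348.854, 406.361, 844.34]}
top {'fovy': 45.056, 'cx': 311.971, 'cy': 199.581, 'dist_coeffs': [-0.098, 0.0, 0.0, 0.0, 0.0], 'R': [[0.007, -1.0, -0.01], [-0.998, -0.007, -0.056], [0.056, 0.01, -0.998]], 't': [-130.208, 552.711, 1411.695]}
{'time': 0.1, 'joints': array([ 1.05759369e+00,  3.13377038e-01,  1.49835628e+00, -2.92306780e-05,
        1.33101730e+00, -2.23361162e-01]), 'qvel': array([ 0.00213876, -0.0006654 , -0.00047391,  0.00011241, -0.00015903,
       -0.00027256]), 'tau': array([ 1.76956208e-03, -4.12895894e+01, -2.60139889e+01, -2.37094546e-04,
        3.04080299e-03,  5.33351368e-06]), 'eef_pos': array([150.02068343, 503.06997976, 404.2027143 ]), 'ee_rot': array([-1.95197913e-04,  1.44410534e-01,  9.89517692e-01, -5.45270615e-04]), 'contact_force': array([ 0.6428018 , -0.97127357, -0.04598703]), 'wrist_torque': array([ 0.02161736, -0.00818067,  0.00582421]), 'finger_force': 0.0, 'opening': 85.16381135413178}
```

View pics/scene0.png

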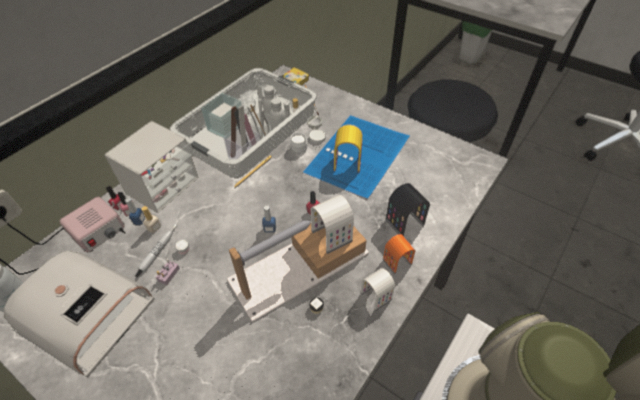

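View pics/top0.png

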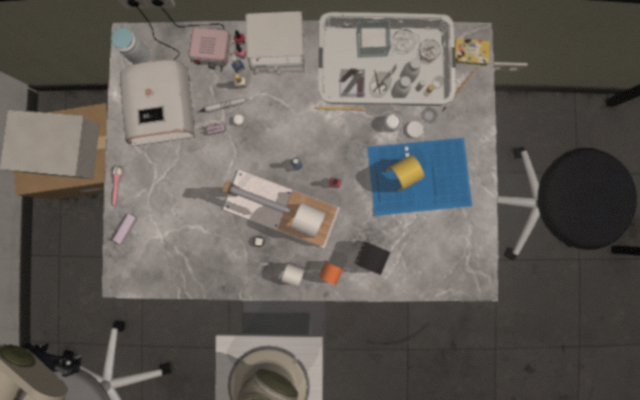

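The U-shaped candidates are:
- White on the ledge: scene (335,222), top (307,220)
- Smaller white on the table: scene (378,290), top (291,274)
- Orange: scene (398,252)
- Black: scene (408,205)
- Yellow: scene (348,145)

I choose the larger white one on the ledge and will check it in a close crop.

```bash
cat > h.py <<'E'
import cv2,numpy as np
from station import *
def cal(n):
    c=get_calibration(n); f=200/np.tan(np.radians(c["fovy"]/2))
    K=np.array([[f,0,c["cx"]],[0,f,c["cy"]],[0,0,1.]])
    return K,np.array(c["dist_coeffs"],float),np.array(c["R"]),np.array(c["t"],float)
def ray(n,px,z):
    K,d,R,t=cal(n); u=cv2.undistortPoints(np.array(px,float).reshape(-1,1,2),K,d).reshape(-1,2)
    D=np.c_[u,np.ones(len(u))]@R; C=-R.T@t
    return C+D*((z-C[2])/D[:,2])[:,None]
def proj(n,X):
    K,d,R,t=cal(n); return cv2.projectPoints(np.array(X,float).reshape(-1,1,3),cv2.Rodrigues(R)[0],t,K,d)[0].reshape(-1,2)
E
python3 - <<'E'
import cv2,numpy as np
a=cv2.imread("pics/top0.png")[160:290,210:350]; b=cv2.imread("pics/scene0.png")[180:320,220:400]
cv2.imwrite("pics/topc.png",cv2.resize(a,None,fx=5.5,fy=4.5*0+5.5*0+4.5,interpolation=3) if 0 else cv2.resize(a,None,fx=4,fy=4,interpolation=2))
cv2.imwrite("pics/scec.png",cv2.resize(b,None,fx=4,fy=4,interpolation=2))
E
```

```text
(no output)
```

View pics/topc.png

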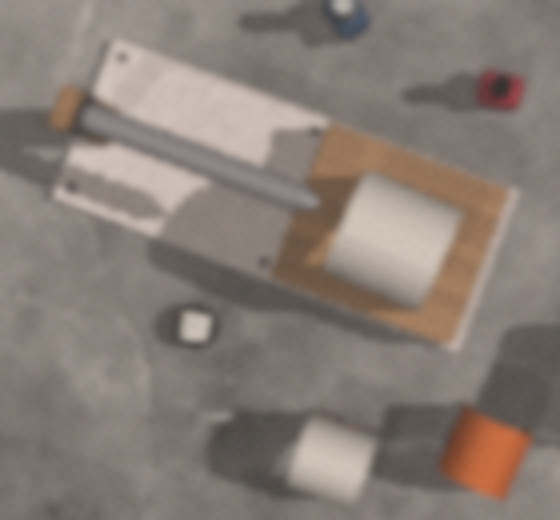

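View pics/scec.png

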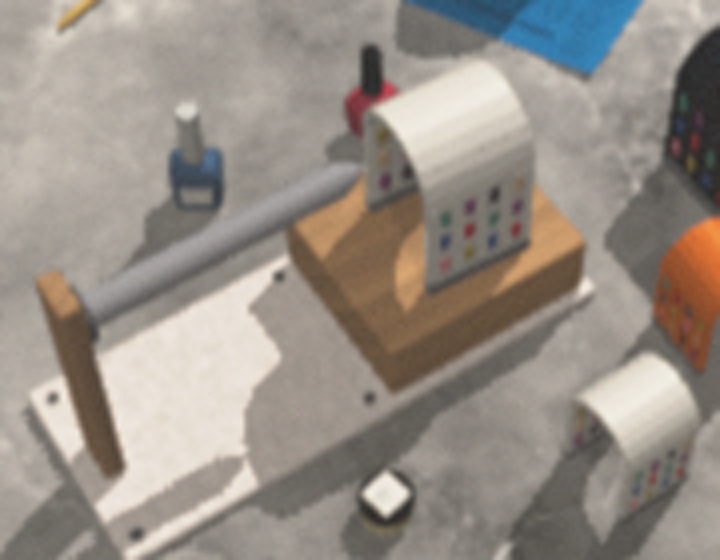

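The crops confirm it: the large white board with nail tips is on the wooden ledge (top crop 395,240). The small white one is on the table. Now the poses.

```bash
python3 - <<'E'
from h import *
o=np.array([210,160])
c=np.array([[110,40],[55,196],[457,348],[516,190]])/4+o
B=ray("top",c,10); print("base",B.round(0).tolist())
print("sides",[round(np.linalg.norm(B[i]-B[(i+1)%4])) for i in range(4)])
M=B.mean(0); ax=(B[0]+B[1]-B[2]-B[3]); ax/=np.linalg.norm(ax); ax[2]=0
ex=np.array([ax[1],-ax[0],0]); print("stand",M.round(1),"y-axis",ax.round(3),"yaw",np.degrees(np.arctan2(-ax[0],ax[1])))
loc=lambda P:np.c_[(P-M)@ex,(P-M)@ax]
# rail: line at z 152
r=ray("top",np.array([[95,120],[315,200]])/4+o,152); print("rail ends local",loc(r).round(1).tolist())
p=ray("top",np.array([[68,109]])/4+o,180); print("post",loc(p).round(1))
im=cv2.imread("pics/top0.png"); h=cv2.cvtColor(im,cv2.COLOR_BGR2HSV)
m=((h[...,1]<45)&(h[...,2]>120)).astype(np.uint8); k=np.zeros_like(m); k[198:242,288:330]=1; m&=k
n,l,s,ce=cv2.connectedComponentsWithStats(m); i=1+np.argmax(s[1:,4]); print(s[i],ce[i])
cn=cv2.findContours((l==i).astype(np.uint8),0,1)[0][0]; R=cv2.minAreaRect(cn); print(R)
bx=cv2.boxPoints(R)
for z in(78,100,115):
    P=ray("top",bx,z); q=loc(P); print(z,q.round(1).tolist(),"c",q.mean(0).round(1),P.mean(0).round(1),[round(np.linalg.norm(P[j]-P[j-1]),1) for j in(0,1)])
print("bottles/pot", loc(ray("top",np.array([[345,8],[500,90],[195,326]])/4+o,50)).round(0).tolist())
# scene check: board crown near-end bottom corner etc
o2=np.array([220,180]); q=np.array([[430,290],[528,245]])/4+o2
print("scene hem near flap local z60",loc(ray("scene",q,60)).round(1).tolist())
q=np.array([[80,300],[360,172]])/4+o2; print("scene rail z152",loc(ray("scene",q,152)).round(1).tolist())
E
```

```text
base [[641.0, 97.0, 10.0], [524.0, 136.0, 10.0], [414.0, -164.0, 10.0], [531.0, -207.0, 10.0]]
sides [123, 320, 125, 323]
stand [527.4 -34.1  10. ] y-axis [0.343 0.939 0.   ] yaw -20.040140937869783
rail ends local [[0.2, 124.5], [1.7, -33.2]]
post [[  0.5 138.6]]
[292 204  33  33 678] [307.69911504 219.4100295 ]
((307.44757080078125, 219.47708129882812), (26.39678192138672, 26.39678192138672), 23.629377365112305)
78 [[-39.2, -47.9], [35.2, -51.9], [31.1, -126.4], [-43.2, -122.2]] c [ -4.  -87.1] [ 493.8 -114.6   78. ] [np.float64(74.4), np.float64(74.5)]
100 [[-38.7, -49.0], [34.5, -53.0], [30.4, -126.3], [-42.7, -122.2]] c [ -4.2 -87.6] [ 493.5 -115.   100. ] [np.float64(73.2), np.float64(73.3)]
115 [[-38.5, -49.8], [33.9, -53.7], [29.9, -126.2], [-42.4, -122.1]] c [ -4.3 -88. ] [ 493.3 -115.3  115. ] [np.float64(72.4), np.float64(72.5)]
bottles/pot [[141.0, 2.0], [124.0, -124.0], [-112.0, 23.0]]
scene hem near flap local z60 [[-37.0, -57.9], [-43.6, -123.7]]
scene rail z152 [[9.5, 129.2], [-2.5, -35.2]]
```

Call:
{"op": "arm_command", "data": {"moves": [[[0.023, -0.042, 0, 0, 0, -6.6, 1], [0.046, -0.084, 0, 0, 0, -13.2, 1], [0.07, -0.126, 0, 0, 0, -19.9, 1], [0.093, -0.168, 0, 0, 0, -26.5, 1], [0.116, -0.21, 0, 0, 0, -33.2, 1], [0.139, -0.252, 0, 0, 0, -39.8, 1], [0.163, -0.294, 0, 0, 0, -46.4, 1], [0.186, -0.336, 0, 0, 0, -53, 1], [0.209, -0.378, 0, 0, 0, -59.7, 1], [0.233, -0.42, 0, 0, 0, -66.3, 1]]], "force": 20}}

```text
time: 1.1
eef_pos: [383.4, 81.2, 404.7]
ee_rot: [0.0, 0.664, 0.748, 0.0]
contact_force: [1.5, 1.5, -0.1]
opening: 85.5
finger_force: 0.0
```

Call:
{"op": "arm_command", "data": {"moves": [[[0.022, -0.04, 0, 0, 0, -6.3, 1], [0.044, -0.08, 0, 0, 0, -12.6, 1], [0.066, -0.12, 0, 0, 0, -19, 1], [0.088, -0.16, 0, 0, 0, -25.2, 1], [0.11, -0.199, 0, 0, 0, -31.5, 1], [0.11, -0.199, 0, 0, 0, -31.5, 1], [0.11, -0.199, 0, 0, 0, -31.5, 1], [0.11, -0.199, 0, 0, 0, -31.5, 1]]]}}

```text
time: 1.9
eef_pos: [492.7, -115.1, 404.6]
ee_rot: [-0.0, 0.84, 0.542, -0.0]
contact_force: [0.3, 0.4, 0.5]
opening: 85.6
finger_force: 0.0
```

```bash
python3 - <<'E'
from h import *
from scipy.spatial.transform import Rotation as Ro
s=observe(); q=s["ee_rot"]; R=Ro.from_quat([q[1],q[2],q[3],q[0]]).as_matrix()
print(s["time"],s["eef_pos"],s["joints"].round(2),R.round(3).tolist(),np.degrees(np.arctan2(R[1,1],R[0,1])))
a=snapshot("scene")[130:330,200:440]; cv2.imwrite("pics/s1.png",cv2.resize(a,None,fx=3,fy=3,interpolation=2))
E
```

```text
1.9 [ 492.71712708 -115.08695504  404.59388829] [-0.46  0.27  1.55  0.    1.32 -0.04] [[0.412, 0.911, -0.001], [0.911, -0.412, 0.0], [0.0, -0.001, -1.0]] -24.322542119342593
```

View pics/s1.png

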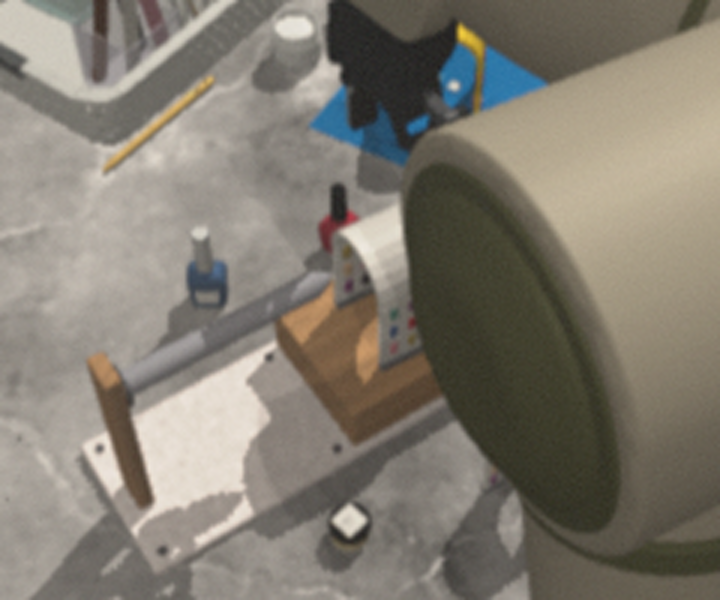

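The hand is above the board, which still stands on the ledge (about 375,290 in the crop). The arm hides part of it. I lower carefully and watch the force.

Call:
{"op": "arm_command", "data": {"moves": [[[0, 0, -0.03, 0, 0, 0, 1], [0, 0, -0.06, 0, 0, 0, 1], [0, 0, -0.08, 0, 0, 0, 1], [0, 0, -0.09, 0, 0, 0, 1], [0, 0, -0.09, 0, 0, 0, 1]]]}}

```text
time: 2.45
eef_pos: [492.8, -115.3, 314.2]
ee_rot: [-0.001, 0.84, 0.542, -0.0]
contact_force: [0.2, 0.2, -0.2]
opening: 85.2
finger_force: 0.0
```

Call:
{"op": "arm_command", "data": {"moves": [[[0, 0, -0.008, 0, 0, 0, 1], [0, 0, -0.016, 0, 0, 0, 1], [0, 0, -0.023, 0, 0, 0, 1], [0, 0, -0.031, 0, 0, 0, 1], [0, 0, -0.031, 0, 0, 0, 1], [0, 0, -0.031, 0, 0, 0, 1]]]}}

```text
time: 3.05
eef_pos: [493.1, -116.0, 283.6]
ee_rot: [-0.0, 0.841, 0.542, -0.0]
contact_force: [0.5, -0.5, -0.2]
opening: 85.3
finger_force: 0.0
```

```bash
python3 - <<'E'
from h import *
s=observe(); print(s["time"],s["eef_pos"],s["contact_force"])
a=snapshot("top")[180:260,260:360]; b=snapshot("scene")[180:280,260:390]
c=np.hstack([cv2.resize(a,(375,300),interpolation=2),cv2.resize(b,(390,300),interpolation=2)])
cv2.imwrite("pics/s2.png",c)
E
```

```text
3.05 [ 493.08352933 -115.9538482   283.64314073] [ 0.52963411 -0.49993537 -0.20801289]
```

View pics/s2.png

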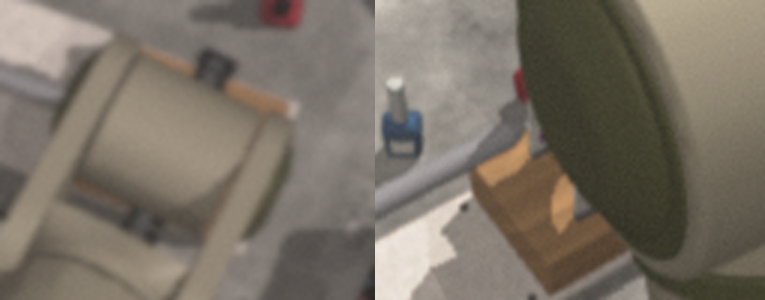

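No contact on the way down: both finger backs show outside the board (crop 215,65 and 145,222). Closing at 20 N.

Call:
{"op": "arm_command", "data": {"moves": [[[0, 0, 0, 0, 0, 0, 0.85], [0, 0, 0, 0, 0, 0, 0.7], [0, 0, 0, 0, 0, 0, 0.7], [0, 0, 0, 0, 0, 0, 0.7], [0, 0, 0, 0, 0, 0, 0.7]]], "force": 20}}

```text
time: 3.65
eef_pos: [493.2, -115.9, 284.2]
ee_rot: [0.0, 0.841, 0.542, 0.0]
contact_force: [0.2, 1.1, 5.5]
opening: 73.5
finger_force: 23.6
```

Call:
{"op": "arm_command", "data": {"moves": [[[0.002, 0.002, 0, 0, 0, 1.1, 0.7], [0.004, 0.004, 0, 0, 0, 2.2, 0.7], [0.006, 0.006, 0, 0, 0, 3.3, 0.7], [0.008, 0.008, 0, 0, 0, 4.3, 0.7], [0.009, 0.011, 0, 0, 0, 4.3, 0.7], [0.011, 0.016, 0, 0, 0, 4.3, 0.7], [0.013, 0.021, 0, 0, 0, 4.3, 0.7], [0.015, 0.026, 0, 0, 0, 4.3, 0.7], [0.015, 0.026, 0, 0, 0, 4.3, 0.7]]]}}

```text
time: 4.55
eef_pos: [508.0, -90.1, 286.0]
ee_rot: [0.001, 0.819, 0.573, -0.001]
contact_force: [-10.6, -2.1, 23.4]
opening: 73.5
finger_force: 29.2
```

```bash
python3 - <<'E'
from h import *
s=observe(); print(s["time"],s["eef_pos"],s["contact_force"],s["opening"])
a=snapshot("top")[180:260,260:360]; b=snapshot("scene")[180:280,260:390]
c=np.hstack([cv2.resize(a,(375,300),interpolation=2),cv2.resize(b,(390,300),interpolation=2)])
cv2.imwrite("pics/s3.png",c)
E
```

```text
4.55 [508.04161858 -90.07440469 286.0498485 ] [-10.62542319  -2.13976673  23.41884483] 73.46048051468125
```

View pics/s3.png

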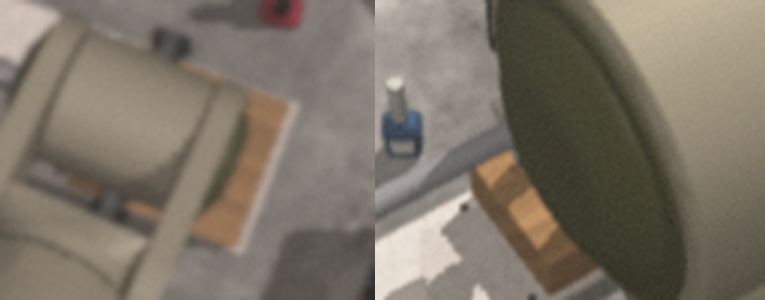

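The upward force has grown to 23 N, so the hand is pressing the board into the ledge. I take that pressure off without lifting the board, and check.

Call:
{"op": "arm_command", "data": {"moves": [[[0, 0, 0.001, 0, 0, 0, 0.7], [0, 0, 0.002, 0, 0, 0, 0.7], [0, 0, 0.002, 0, 0, 0, 0.7]]]}}

```text
time: 4.95
eef_pos: [508.1, -90.1, 286.3]
ee_rot: [0.001, 0.82, 0.573, 0.0]
contact_force: [-2.7, -2.1, 8.1]
opening: 73.7
finger_force: 27.0
```

Call:
{"op": "arm_command", "data": {"moves": [[[0.002, 0.005, 0.0005, 0, 0, 0, 0.7], [0.004, 0.01, 0.0005, 0, 0, 0, 0.7], [0.0055, 0.015, 0.0005, 0, 0, 0, 0.7], [0.007, 0.02, 0.0005, 0, 0, 0, 0.7], [0.009, 0.025, 0.0005, 0, 0, 0, 0.7], [0.011, 0.03, 0.0005, 0, 0, 0, 0.7], [0.011, 0.03, 0.0005, 0, 0, 0, 0.7]]]}}

```text
time: 5.65
eef_pos: [519.2, -59.2, 285.9]
ee_rot: [-0.0, 0.819, 0.573, 0.0]
contact_force: [0.6, 0.2, 2.0]
opening: 73.4
finger_force: 26.1
```

Forces are low, so I keep sliding.

Call:
{"op": "arm_command", "data": {"moves": [[[0.003, 0.008, 0, 0, 0, 0, 0.7], [0.006, 0.016, 0, 0, 0, 0, 0.7], [0.009, 0.024, 0, 0, 0, 0, 0.7], [0.012, 0.032, 0, 0, 0, 0, 0.7], [0.0145, 0.04, 0, 0, 0, 0, 0.7], [0.0145, 0.04, 0, 0, 0, 0, 0.7]]]}}

```text
time: 6.25
eef_pos: [533.7, -18.8, 286.1]
ee_rot: [-0.0, 0.819, 0.573, 0.0]
contact_force: [-0.1, -0.0, -0.8]
opening: 73.6
finger_force: 25.9
```

Call:
{"op": "arm_command", "data": {"moves": [[[0.003, 0.008, 0, 0, 0, 0, 0.7], [0.006, 0.016, 0, 0, 0, 0, 0.7], [0.009, 0.024, 0, 0, 0, 0, 0.7], [0.012, 0.032, 0, 0, 0, 0, 0.7], [0.016, 0.044, 0, 0, 0, 0, 0.7], [0.016, 0.044, 0, 0, 0, 0, 0.7]]]}}

```text
time: 6.85
eef_pos: [549.8, 25.6, 286.2]
ee_rot: [-0.0, 0.819, 0.573, 0.0]
contact_force: [-0.9, 0.4, -1.3]
opening: 73.4
finger_force: 25.9
```

```bash
python3 - <<'E'
from h import *
s=observe(); print(s["time"],s["eef_pos"],s["contact_force"],s["opening"])
a=snapshot("top")[160:260,210:350]; b=snapshot("scene")[160:310,220:400]
c=np.hstack([cv2.resize(a,(420,300),interpolation=2),cv2.resize(b,(360,300),interpolation=2)])
cv2.imwrite("pics/s4.png",c)
E
```

```text
6.85 [549.84496467  25.55754902 286.17372317] [-0.94649268  0.40664447 -1.25830345] 73.41285904233698
```

View pics/s4.png

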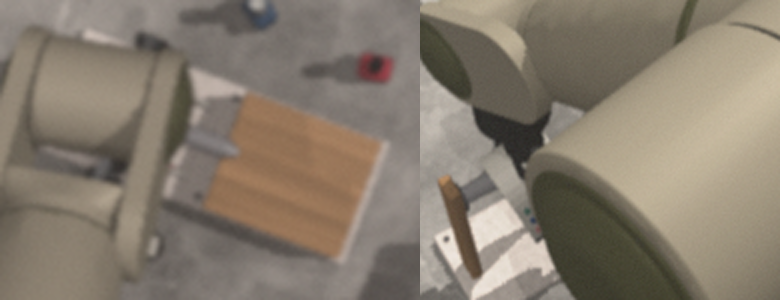

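The board is off the ledge around the rail. The ledge is empty and the force reads the board's weight (about -1.3 N). Now I lower it onto the rail.

Call:
{"op": "arm_command", "data": {"moves": [[[0, 0, -0.002, 0, 0, 0, 0.7], [0, 0, -0.004, 0, 0, 0, 0.7], [0, 0, -0.006, 0, 0, 0, 0.7], [0, 0, -0.007, 0, 0, 0, 0.7], [0, 0, -0.0075, 0, 0, 0, 0.7], [0, 0, -0.0075, 0, 0, 0, 0.7]]]}}

```text
time: 7.55
eef_pos: [549.6, 24.2, 279.4]
ee_rot: [0.0, 0.82, 0.573, 0.001]
contact_force: [-2.1, 2.8, 6.3]
opening: 73.8
finger_force: 26.4
```

Call:
{"op": "arm_command", "data": {"moves": [[[0, 0, 0.0005, 0, 0, 0, 0.87], [0, 0, 0.0005, 0, 0, 0, 0.9], [0, 0, 0.0005, 0, 0, 0, 0.95], [0, 0, 0.0005, 0, 0, 0, 1], [0, 0, 0.0005, 0, 0, 0, 1], [0, 0, 0.0005, 0, 0, 0, 1], [0, 0, 0.0005, 0, 0, 0, 1], [0, 0, 0.0005, 0, 0, 0, 1]]]}}

```text
time: 8.35
eef_pos: [549.5, 24.1, 279.2]
ee_rot: [-0.0, 0.82, 0.573, -0.0]
contact_force: [-0.2, -0.6, -0.8]
opening: 85.1
finger_force: 0.0
```

Call:
{"op": "arm_command", "data": {"moves": [[[0, 0, 0.005, 0, 0, 0, 1], [0, 0, 0.015, 0, 0, 0, 1], [0, 0, 0.025, 0, 0, 0, 1], [0, 0, 0.04, 0, 0, 0, 1], [0, 0, 0.06, 0, 0, 0, 1], [0, 0, 0.09, 0, 0, 0, 1], [0, 0, 0.12, 0, 0, 0, 1], [0, 0, 0.15, 0, 0, 0, 1]]]}}

```text
time: 9.15
eef_pos: [549.2, 24.2, 431.5]
ee_rot: [0.0, 0.82, 0.573, 0.0]
contact_force: [0.1, -1.3, -0.4]
opening: 85.3
finger_force: 0.0
```

Call:
{"op": "arm_command", "data": {"moves": [[[-0.02, 0.04, 0, 0, 0, 0, 1], [-0.05, 0.08, 0, 0, 0, 0, 1], [-0.08, 0.12, 0, 0, 0, 0, 1], [-0.11, 0.16, 0, 0, 0, 0, 1], [-0.14, 0.2, 0, 0, 0, 0, 1], [-0.17, 0.24, 0, 0, 0, 0, 1], [-0.2, 0.28, 0, 0, 0, 0, 1], [-0.22, 0.3, 0, 0, 0, 0, 1], [-0.22, 0.3, 0, 0, 0, 0, 1]]]}}

```text
time: 10.05
eef_pos: [327.1, 325.9, 430.3]
ee_rot: [-0.0, 0.818, 0.575, 0.001]
contact_force: [-0.0, 0.7, 0.5]
opening: 85.6
finger_force: 0.0
```

```bash
python3 - <<'E'
from h import *
s=observe(); print(s["time"],s["eef_pos"],s["contact_force"],s["opening"])
a=snapshot("top")[160:270,210:350]; b=snapshot("scene")[160:330,220:400]
c=np.hstack([cv2.resize(a,(382,300),interpolation=2),cv2.resize(b,(318,300),interpolation=2)])
cv2.imwrite("pics/s5.png",c)
E
```

```text
10.05 [327.14011596 325.87304191 430.29277966] [-0.03360726  0.72447618  0.51771435] 85.5998398737133
```

View pics/s5.png

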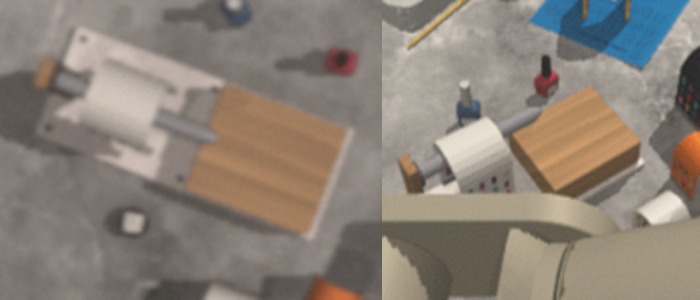

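The board is draped on the rail (top crop 125,103), well clear of the ledge and the post, and the bystanders are in place. It may still be swinging, so I let it settle and check for stillness.

Call:
{"op": "arm_command", "data": {"moves": [[[0, 0, 0, 0, 0, 0, 1], [0, 0, 0, 0, 0, 0, 1], [0, 0, 0, 0, 0, 0, 1], [0, 0, 0, 0, 0, 0, 1], [0, 0, 0, 0, 0, 0, 1], [0, 0, 0, 0, 0, 0, 1], [0, 0, 0, 0, 0, 0, 1], [0, 0, 0, 0, 0, 0, 1], [0, 0, 0, 0, 0, 0, 1], [0, 0, 0, 0, 0, 0, 1]]]}}

```text
time: 11.15
eef_pos: [329.5, 324.1, 429.2]
ee_rot: [0.0, 0.82, 0.573, -0.0]
contact_force: [0.1, -0.1, -0.1]
opening: 85.4
finger_force: 0.0
```

Call:
{"op": "arm_command", "data": {"moves": [[[0, 0, 0, 0, 0, 0, 1], [0, 0, 0, 0, 0, 0, 1], [0, 0, 0, 0, 0, 0, 1], [0, 0, 0, 0, 0, 0, 1], [0, 0, 0, 0, 0, 0, 1], [0, 0, 0, 0, 0, 0, 1], [0, 0, 0, 0, 0, 0, 1], [0, 0, 0, 0, 0, 0, 1], [0, 0, 0, 0, 0, 0, 1], [0, 0, 0, 0, 0, 0, 1]]]}}

```text
time: 12.15
eef_pos: [329.5, 324.1, 429.2]
ee_rot: [0.0, 0.82, 0.573, -0.0]
contact_force: [0.4, -0.4, -0.1]
opening: 85.4
finger_force: 0.0
```

```bash
python3 - <<'E'
from h import *
F=[snapshot("top")[175:225,225:280].astype(np.float32) for _ in range(10)]
print(observe()["time"],[round(float(cv2.GaussianBlur(np.abs(f-F[0]).mean(2),(5,5),0).max()),1) for f in F])
g=[cv2.phaseCorrelate(F[0].mean(2),f.mean(2))[0] for f in F]; print(np.round(g,3).tolist())
E
```

```text
12.65 [0.0, 2.2, 2.0, 2.2, 1.9, 2.3, 2.4, 1.9, 1.9, 2.1]
[[0.0, 0.0], [0.047, -0.04], [0.068, -0.005], [0.046, -0.044], [-0.001, -0.039], [0.032, -0.006], [0.068, 0.028], [0.048, -0.065], [0.061, 0.017], [0.066, -0.034]]
```

The differences between frames are only noise, so it hangs still. Handing in.

```bash
python3 -c "
from station import *
print(finish_job())"
```

```text
the job is handed in; nothing more can be done
None
```

I slid the white sample board along the ledge onto the rail; it hangs there still and clear of the ledge, the bottles and pot look undisturbed, and the job was handed in at about 12.7 s.

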